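Turn the welded box between passes at the copper backing bar

TASK

With the scraper block, sweep the three hot orange chips out of the strip in front of the copper backing bar, past either end of the bar, and put the scraper down on the table clear of that strip; neither the gripper nor the box may touch the chips. Then slide the slotted box over the table, without lifting or tipping it, until its red face sits flush against the copper bar, roughly in the middle, and keep it there for about a second; next draw it back, turn it and slide it so that its yellow face sits flush against the bar, roughly in the middle, and leave it there. Do not disturb the bottle, the carton, the steel flange or the grinder.

Things in the scene. Friction and masses are not known exactly. Their poses are not given: they have to be found in the camera images.
- bar: Fixed copper backing bar on a steel bracket. Origin: middle of its flat contact face, at table height. The face is 150 mm long (y), 40 mm high and looks to -x (towards the robot, within 0.2 rad); behind it (+x) the bar and bracket reach 100 mm, up to 55 mm high. The strip in front of it: 75 mm each way along y from the middle, 170 mm out along -x.
- workpiece: Grey box 100 (x) by 130 (y) by 60 mm high, about 0.45 kg (2 to 6 N to drag). Origin: centre of underside, z up. A slot 34 (x) by 92 mm (y) goes right through from the top, centred: fingers in it can drag and turn it. Red face: +x side, 50 mm from centre. Yellow face: +y side, 65 mm from centre. Both have bands on top too. Starts left or right (yaw within 2 rad), the scraper on the other.
- red_face (a point): Middle of the workpiece's red face, 20 mm above its underside
- yellow_face (a point): Middle of the workpiece's yellow face, 20 mm above its underside
- scraper: Loose scraper block, wood above and steel below, 30 mm (x) by 110 mm (y) by 60 mm high, 0.25 kg, standing on its steel edge. Origin: centre of its underside. Grip it from above across its 30 mm (x).
- chip0: Loose hot steel chip (orange), 26 by 20 by 12 mm high, 40 g; origin: centre of its underside. It starts on the table in front of the bar, between 30 and 80 mm from the contact face and within 55 mm of the bar's middle.
- chip1: Loose hot steel chip (orange), 26 by 20 by 12 mm high, 40 g; origin: centre of its underside. It starts on the table in front of the bar, between 30 and 80 mm from the contact face and within 55 mm of the bar's middle.
- chip2: Loose hot steel chip (orange), 26 by 20 by 12 mm high, 40 g; origin: centre of its underside. It starts on the table in front of the bar, between 30 and 80 mm from the contact face and within 55 mm of the bar's middle.
- bottle: Bystander: clear bottle with yellow cap, radius 34 mm, 190 mm high, standing at one end of the bar; origin: centre of its underside
- carton: Bystander: open cardboard carton 80 by 80 by 90 mm high, standing at the other end of the bar; origin: centre of its underside
- flange: Bystander: flat steel ring, radius 48 mm, 18 mm high, lying at the left or right edge of the work area, across from the grinder; origin: centre of its underside
- grinder: Bystander: yellow angle grinder lying along its x at the left or right edge of the work area, from 110 mm on the -x side to 140 mm on the +x side of its origin, 110 mm wide at the disc, 60 mm high; origin at table height

How it is judged:
By the outcome, as a careful person would: the job done as asked, in the order asked, and still so for the second after the job is handed in, with the robot touching nothing.
It also fails if it takes over 72 s, if anything falls off the work surface, if the arm or the gripper's body presses on something with over 40 N, if the wrist force passes 120 N, or if a joint passes its speed limit or range.

ROBOT

A 6-joint arm with a two-finger parallel gripper is mounted at the origin on the work surface. World frame = base frame: x ahead of the robot, y to its left, z up, the work surface at z = 0. Lengths are in m, angles in rad, forces in N, time in s.
With the tool pointing down it reaches from about 0.375 to 0.975 m from the base axis. Payload 3.8 kg.
Tool frame: the origin (TCP) lies on the centre line of the jaws, within the pads' length; the fingertips stand 25 mm ahead of it and the grasp point (between the pads) lies 6 mm ahead of it; y points along the fingers, z is the direction in which the jaws open and shut, and the axes are right-handed (so a half turn about y gives the same grasp; the last joint's range is limited). The gripper opens to 85 mm and grips with 20 to 120 N. Pads are 22 mm wide; open, the fingers measure 114 mm over their backs; the gripper's body (76 mm by 85 mm) begins 54 mm behind the grasp point. The pads swing forward as they close: fully open they stand 13 mm farther back than shut.
Start: joints at [1.253, 0.264, 1.604, -0, 1.274, -0.037], TCP at [0.187, 0.649, 0.222] pointing down, gripper open.
Joint ranges: [-2.63, 2.63], [-0.94, 2.18], [0.31, 2.57], [-1.31, 4.45], [0, 2.66], [-2.55, 2.55]. Speed limits (rad/s): [2.57, 2.57, 3.14, 3.14, 3.14, 3.14].

INTERFACE

Orientations are given as a rotation vector (axis times angle).
In Python, from workcell import bot gives the robot as it stands.
- The arm moves only by the shell command python3 -m jog 'ROWS' [FORCE]. ROWS is JSON, a list of rows, each a list of 5 numbers: the shift along the world's x, y, z in mm, then the turn about the world's z in degrees, then the finger opening in mm, from 0 to 85.4. A call has exactly 10 rows; each row is the pose to reach, as a shift and turn from the pose commanded when the call began; what a row does not reach only later rows make up. A row lasts 1/8 s, in which the tool goes at most 62.5 mm and 10.7 degrees, less where a joint would pass 70% of its speed; a pose out of reach is approached as far as the arm can. A call with a gripper value outside its range is refused whole. The fingers move at their own pace and stop on an object; FORCE is the grip in N (left out, the last holds). Time passes only in rows, so rows that repeat a pose let the fingers close, or fill a call up. It gives the time, the measured TCP pose, the force and the opening at its end, in the units of the state.
- bot.read_state(): the state, without advancing time (a new reading comes with each control period).
- bot.read_camera(name): name is "scene" or "top" or "wrist"; returns a dict with "pixels" (384x512x3 uint8, red, green, blue), "fx", "fy", "cx", "cy" (pixels), "R" (3x3) and "t" (3): a world point X has camera coordinates R X + t. Camera axes: x right, y down, z forward; pixel columns grow to the right and rows downward; lengths in m; the calibration is good to about 2 mm. The wrist camera is an equidistant fisheye: a pixel r from the principal point sees the ray r / f radians off the axis. A picture is of the moment at which its call begins. There is no depth.
- bot.finish_job(): hands the job in, once; it reports no verdict.
The state is a dict: "time": time; "q": joint angles; "joint_vel": joint speeds; "joint_torque": joint torques, N m; "tool_pos": TCP position; "tcp_rot": TCP orientation; "wrist_force": force on the tool from outside, world axes, zero at the start; "torque": the same for the moment, N m; "width": opening from 0.0 (shut) to 1.0 (fully open).
Only numpy, scipy, OpenCV 4.12 (cv2) and the standard library are available. Lean on these libraries where they do the work, as an engineer would, in place of code of your own. Each camera call takes 0.05 s, during which the arm holds its last target.

## Working session

There is one attempt and no reset: what is moved stays moved. The work goes in short steps, Python scripts to look and compute and a shell command to move; the robot and the scene stay as the last step left them, time stands still between calls to the robot, and variables do not carry over. Pictures are saved under pics/ and viewed, and the job is handed in when it is done.

```bash
ls; mkdir -p pics
python3 - <<'E'
from workcell import bot
import cv2
s=bot.read_state();print(s)
for n in("scene","top","wrist"):
    c=bot.read_camera(n);print(n,c["fx"],c["cx"],c["cy"],c["R"],c["t"])
    cv2.imwrite(f"pics/a_{n}.png",c["pixels"][:,:,::-1])
E
```

```text
pics
{'time': 0.0, 'q': array([ 1.25310876e+00,  2.64750601e-01,  1.60540716e+00,  2.52064259e-06,
        1.27369742e+00, -3.68731917e-02]), 'joint_vel': array([-0.0009262 , -0.00072172, -0.00320242, -0.00037523, -0.00033774,
        0.00067497]), 'joint_torque': array([ 1.62988563e-04, -5.15106189e+01, -3.67321658e+01,  2.39404344e-04,
        1.22025763e-02, -2.56977373e-06]), 'tool_pos': array([0.18681171, 0.6478347 , 0.22054587]), 'tcp_rot': array([-1.56176375,  0.22080417, -0.22017179]), 'wrist_force': array([-0.16041952, -0.20289818,  0.45950292]), 'torque': array([-0.00040625, -0.05087332,  0.04396316]), 'width': 0.9977473016673392}
scene 379.1861400017677 249.71036758017587 186.46697992029658 [[-0.04418316  0.99893132 -0.01356727]
 [ 0.78415092  0.02626243 -0.6200142 ]
 [-0.6189953  -0.03803298 -0.78447327]] [ 0.01954169 -0.40847423  1.41845337]
top 354.7024100070804 251.41190891054057 187.04389896445983 [[ 0.01511111 -0.9998744   0.0047796 ]
 [-0.99394861 -0.01554136 -0.10874109]
 [ 0.10880171 -0.00310747 -0.99405862]] [-0.01938415  0.58346658  1.23956453]
wrist 297.3186396354542 256.1913986784788 193.7077208713223 [[ 0.2778356   0.96062547 -0.00246509]
 [ 0.92705384 -0.26745162  0.26275616]
 [ 0.25175097 -0.07528829 -0.96485912]] [-0.67356437 -0.03243103  0.37829726]
```

View pics/a_top.png

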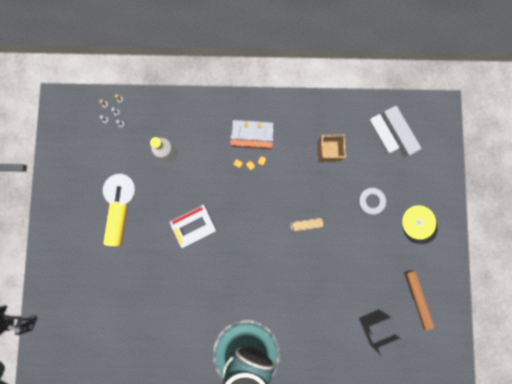

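View pics/a_scene.png

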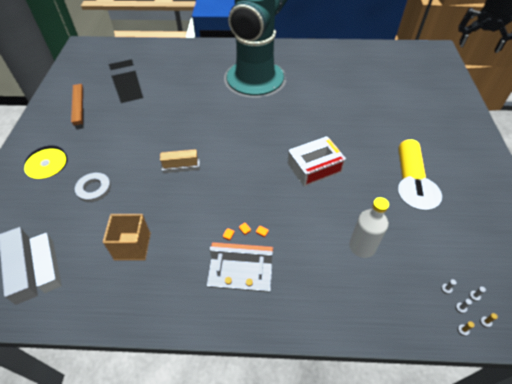

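View pics/a_wrist.png

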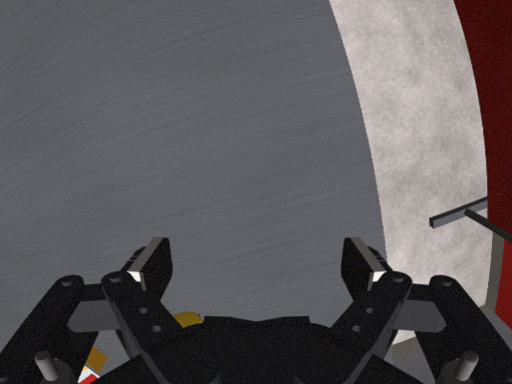

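The top view shows the robot base at (247,365), the bar at (252,140) and the chips at (238,163), (250,166) and (262,160). The box is at (192,226), on the +y side, and the scraper at (307,224), on the -y side. The bottle is at (160,148), the carton at (333,148), the grinder at (116,215) and the flange at (373,201). The scene view agrees. The wrist view has nothing useful yet.

```bash
cat > h.py <<'E'
import numpy as np, cv2
from workcell import bot
def proj(c,X):
    p=c["R"]@np.asarray(X,float)+c["t"]
    return np.array([c["fx"]*p[0]/p[2]+c["cx"],c["fy"]*p[1]/p[2]+c["cy"]])
def cast(c,uv,z,fish=False):
    u=(np.asarray(uv,float)-[c["cx"],c["cy"]])/[c["fx"],c["fy"]]
    if fish:
        r=np.hypot(*u); d=np.array([*(u/max(r,1e-9)*np.sin(r)),np.cos(r)])
    else: d=np.array([*u,1.])
    R=np.array(c["R"]);o=-R.T@c["t"];d=R.T@d
    return (o+d*(z-o[2])/d[2])
def blobs(c,lo,hi,mn=15):
    hsv=cv2.cvtColor(c["pixels"],cv2.COLOR_RGB2HSV)
    m=cv2.inRange(hsv,np.array(lo),np.array(hi))
    cs,_=cv2.findContours(m,cv2.RETR_EXTERNAL,cv2.CHAIN_APPROX_NONE)
    return sorted([k for k in cs if cv2.contourArea(k)>=mn],key=cv2.contourArea,reverse=True)
def cen(k):
    m=cv2.moments(k);return np.array([m["m10"],m["m01"]])/m["m00"]
def rect(c,k,z,fish=False):
    P=np.array([cast(c,p[0],z,fish)[:2] for p in k],np.float32)*1000
    (x,y),(w,h),a=cv2.minAreaRect(P)
    return np.round([x,y,w,h,a],1)
E
python3 - <<'E'
from h import *
np.set_printoptions(suppress=True,precision=3)
for n in("top","scene"):
    c=bot.read_camera(n)
    for nm,lo,hi,z in(("orange",(8,180,150),(22,255,255),.012),("red",(0,150,80),(4,255,255),.06),("yellow",(23,150,120),(32,255,255),.06),("copper",(3,100,120),(12,200,255),.04),("wood",(14,60,100),(22,170,255),.06)):
        for k in blobs(c,lo,hi,12)[:7]:
            print(n,nm,cen(k).round(1),cv2.contourArea(k),cast(c,cen(k),z)[:2]*1000,rect(c,k,z))
    b=cv2.resize(c["pixels"][100:270,80:400],None,fx=2.5,fy=2.5,interpolation=cv2.INTER_CUBIC) if n=="top" else cv2.resize(c["pixels"][130:300,90:410],None,fx=2.5,fy=2.5,interpolation=cv2.INTER_CUBIC)
    cv2.imwrite(f"pics/b_{n}.png",b[:,:,::-1])
E
```

```text
top yellow [120.  225.7] 119.5 [439.216 442.059] [441.5 440.3  18.2 132.9  83.6]
top copper [251.  143.7] 217.0 [740.046  -6.635] [740.   -6.5 145.5  23.7  87.2]
top copper [421.6 306.9] 84.0 [ 176.935 -602.426] [ 181.9 -601.3  160.7   31.7   17.6]
top copper [411.4 274.7] 26.0 [ 285.004 -570.927] [ 275.2 -574.    45.4   27.9   17.1]
top wood [331.2 147.7] 622.0 [ 725.595 -291.415] [ 724.7 -292.2   94.    97.     0.9]
top wood [307.3 224. ] 245.0 [ 454.748 -206.155] [ 454.9 -206.1   32.1  105.3    8.9]
top wood [250.1 165. ] 47.0 [658.794  -4.386] [658.8  -4.2  30.3  25.1  45.5]
top wood [237.4 163.1] 42.5 [664.772  40.319] [664.2  39.7  30.1  22.3  64.1]
top wood [261.5 160.4] 40.5 [675.983 -44.637] [675.6 -44.6  25.1  24.8   0.8]
top wood [123.  225.9] 32.0 [438.713 431.419] [440.6 432.7  18.8 147.9  79.6]
top wood [101.  101.1] 12.0 [882.746 534.679] [883.  534.7  15.3  14.3   3.5]
scene red [323.9 172.6] 210.5 [512.446 208.875] [511.7 210.2  22.9 120.9  27.4]
scene red [322.7 164. ] 36.5 [480.716 208.011] [478.5 211.9   6.8 107.6  27.3]
scene yellow [ 45. 163.] 921.5 [ 502.585 -5
[... 529 characters left out ...]
.3  27.9]
scene copper [241.2 245.2] 36.0 [736.757  -7.336] [739.   -5.8 148.4   9.8  87.3]
scene wood [124.4 234.3] 1300.0 [ 728.014 -294.876] [ 731.4 -288.8  127.4  113.2    2.1]
scene wood [138.4   3.4] 710.5 [-437.544 -526.757] [-427.8 -531.4   81.   498.8    0.9]
scene wood [178.5 158.1] 520.0 [ 471.401 -202.409] [ 471.6 -203.7   62.1  104.3    9. ]
scene wood [137.8  33. ] 238.0 [-195.126 -473.653] [-193.9 -429.8  291.4   47.1   89.6]
scene wood [ 76.6 102.6] 225.5 [ 236.118 -578.265] [ 232.1 -579.4  185.2   25.8   16.4]
scene wood [469.9   4.7] 108.0 [-449.109  900.383] [-450.9  888.1   43.7  152.8    1. ]
scene wood [476.5  66.1] 81.5 [ -1.304 784.976] [ -2.2 791.8  24.1  94.8   1.4]
```

View pics/b_top.png

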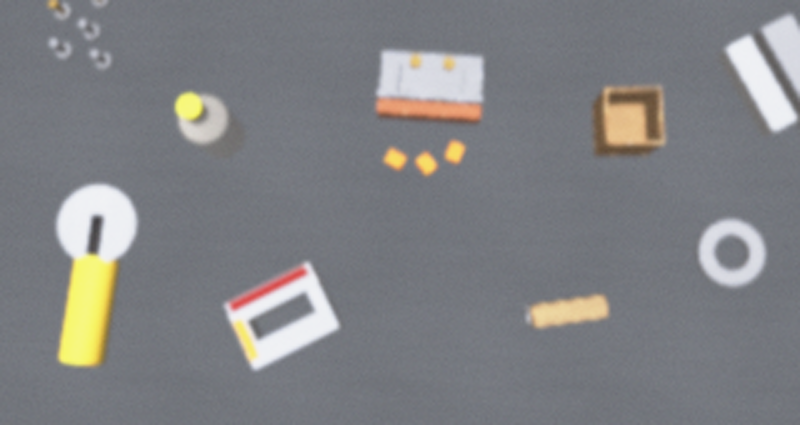

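View pics/b_scene.png

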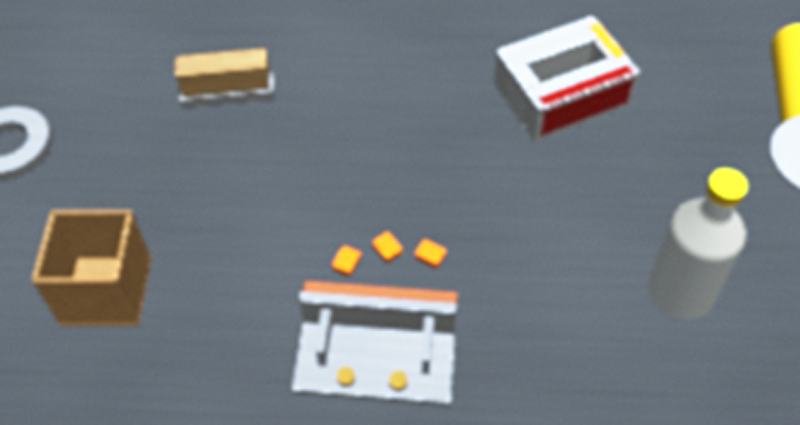

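Run:
```python
from h import *
from scipy.spatial.transform import Rotation as Ro
np.set_printoptions(suppress=True,precision=3)
s=bot.read_state();R=Ro.from_rotvec(s["tcp_rot"]).as_matrix();print("R\n",R, "jaw yaw",np.degrees(np.arctan2(R[1,2],R[0,2])))
t=bot.read_camera("top");sc=bot.read_camera("scene")
print("cams",-t["R"].T@t["t"],-sc["R"].T@sc["t"])
# chips both views
for c in(t,sc):
  for k in blobs(c,(8,120,200),(28,255,255),20):
    p=cast(c,cen(k),.012)[:2]*1000
    if 600<p[0]<710 and abs(p[1])<90: print("chip",p)
# bar: copper mask edges by columns
for n,c in(("top",t),("scene",sc)):
  hsv=cv2.cvtColor(c["pixels"],cv2.COLOR_RGB2HSV)
  m=cv2.inRange(hsv,np.array((2,80,110)),np.array((13,255,255)))
  lo=[];hi=[]
  u0,u1,v0,v1=(234,270,130,156) if n=="top" else (212,271,238,252)
  for u in range(u0,u1):
    v=np.where(m[v0:v1,u])[0]
    if len(v): lo.append((u,v.min()+v0-.5)); hi.append((u,v.max()+v0+.5))
  lo=np.array(lo);hi=np.array(hi)
  us=np.where(m[v0:v1].any(0))[0]
  us=us[(us>u0-10)&(us<u1+10)];print(n,"u ext",us.min(),us.max())
  for nm,e in(("upper",lo),("lower",hi)):
    f=np.polyfit(e[:,0],e[:,1],1)
    for z in(0,.04):
      a,b=[cast(c,(u,np.polyval(f,u)),z)*1000 for u in(us.min()-.5,us.max()+.5)]
      print(nm,z,a[:2],b[:2],"yaw",np.degrees(np.arctan2(-(a-b)[0]*np.sign((a-b)[1]),abs((a-b)[1]))))
# box
for nm,lo,hi in(("red",(0,130,60),(5,255,255)),("red2",(172,130,60),(180,255,255)),("yel",(22,100,120),(34,255,255))):
  for n,c in(("t",t),("s",sc)):
    for k in blobs(c,lo,hi,6)[:8]:
      r=rect(c,k,.06)
      if 380<r[0]<560 and 100<r[1]<320: print(nm,n,cen(k),cv2.contourArea(k),r)
print("bottlecap",cast(t,(156,142),.19))
```

```text
R
 [[ 0.961 -0.     0.277]
 [-0.277 -0.001  0.961]
 [-0.    -1.    -0.001]] jaw yaw 73.91101799270281
cams [ 0.445 -0.006  1.296] [1.199 0.045 0.86 ]
chip [673.056  41.272]
chip [666.687  -4.185]
chip [684.472 -46.027]
chip [686.681 -45.513]
chip [668.978  -3.766]
chip [674.807  42.275]
top u ext 231 272
upper 0 [766.505  70.191] [758.873 -86.548] yaw -2.78775936022011
upper 0.04 [756.591  67.825] [749.195 -84.076] yaw -2.787759360220115
lower 0 [739.67   69.614] [731.918 -86.781] yaw -2.8375678128256765
lower 0.04 [730.584  67.265] [723.072 -84.302] yaw -2.8375678128256747
scene u ext 211 272
upper 0 [702.048 -90.717] [715.212  70.616] yaw -4.664592324604607
upper 0.04 [725.178 -84.396] [737.729  69.431] yaw -4.6645923246046035
lower 0 [718.639 -88.913] [726.46   70.695] yaw -2.8051266756055355
lower 0.04 [740.997 -82.676] [748.454  69.506] yaw -2.805126675605544
red t [188.402 214.23 ] 14.5 [479.5 213.4   6.2 104.6  26.7]
red s [323.859 172.44 ] 225.5 [511.3 210.   24.3 120.8  27.1]
red s [323.895 163.605] 38.0 [478.8 212.5   7.4 106.9  26.8]
yel t [177.778 235.271] 24.0 [408.4 240.7  49.5   9.   26.1]
yel s [332.599 145.918] 34.5 [408.3 241.6  54.1  10.1  28.1]
bottlecap [0.706 0.295 0.19 ]
```

```bash
python3 -m jog '[[120,-60,0,-10,85],[180,-120,0,-20,85],[220,-180,0,-30,85],[240,-240,0,-40,85],[260,-300,0,-50,85],[270,-360,0,-60,85],[275,-420,0,-65,85],[280,-480,0,-65,85],[280,-540,0,-65,85],[280,-600,0,-65,85]]' 40; python3 -m jog '[[0,-60,-10,0,85],[0,-120,-20,0,85],[0,-180,-30,0,85],[-10,-240,-40,0,85],[-12,-255,-40,0,85],[-12,-255,-40,0,85],[-12,-255,-40,0,85],[-12,-255,-40,0,85],[-12,-255,-40,0,85],[-12,-255,-40,0,85]]'
cat >> h.py <<'E'
from scipy.spatial.transform import Rotation as Ro
def st():
    s=bot.read_state();R=Ro.from_rotvec(s["tcp_rot"]).as_matrix()
    print("t",round(s["time"],2),"pos",(s["tool_pos"]*1000).round(1),"jaw",np.degrees(np.arctan2(R[1,2],R[0,2])).round(1),"tilt",R[2,1].round(4),"F",np.round(s["wrist_force"],1),"w",round(s["width"]*85.4,1),"q6",s["q"][5].round(2));return s
E
python3 - <<'E'
from h import *
st();c=bot.read_camera("wrist");cv2.imwrite("pics/c.png",c["pixels"][:,:,::-1])
for k in blobs(c,(10,50,80),(25,200,255),100)[:5]: print(cen(k),cv2.contourArea(k),rect(c,k,.06,True))
t=bot.read_camera("top")
for k in blobs(t,(12,50,90),(25,200,255),60)[:5]: print("top",cen(k),rect(t,k,.06))
E
```

```text
time: 1.6
tool_pos: [0.4623, 0.1257, 0.2222]
tcp_rot: [-1.278, 1.093, -1.094]
wrist_force: [0.5, -0.6, -1.0]
width: 0.994
time: 2.85
tool_pos: [0.4503, -0.1268, 0.1819]
tcp_rot: [-1.279, 1.093, -1.093]
wrist_force: [-0.2, -0.8, 0.2]
width: 0.996
t 2.85 pos [ 450.3 -126.8  181.9] jaw 9.0 tilt -1.0 F [-0.2 -0.8  0.2] w 85.0 q6 -0.48
[249.29691415 249.75099297] 2727.5 [ 453.4 -199.4   30.1  112.6    8.9]
[490.62195846 126.2542697 ] 2527.5 [705.9  -9.4 137.3  50.7  87. ]
[409.53844189 348.14457216] 652.5 [ 704.4 -328.7   28.8  114.3   43.3]
top [331.15805243 147.9772784 ] [ 724.7 -291.1   94.    99.7    0.9]
top [419.25344645 299.74620007] [ 204.9 -585.5  197.9   34.    17.6]
top [122.39811066 225.80026991] [440.  434.4  25.8 149.5  78.3]
```

View pics/c.png

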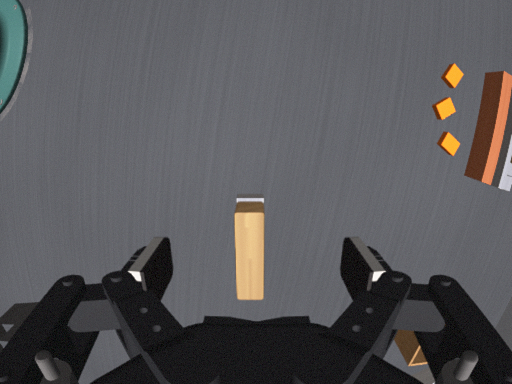

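The wrist view shows the scraper at (249,250), square to the jaws, the chips at (453,75), (445,108) and (449,143), and the bar at the right edge. The measured scraper size of 30 x 112 mm matches the given one.

```bash
python3 -m jog '[[2,-40,0,0,85],[4,-75,-20,0,85],[4,-75,-70,0,85],[4,-75,-110,0,85],[4,-75,-130,0,85],[4,-75,-130,0,85],[4,-75,-130,0,30],[4,-75,-130,0,20],[4,-75,-130,0,20],[4,-75,-130,0,20]]' 60; python3 -m jog '[[0,0,0,0,20],[0,0,0,0,20],[0,0,20,0,20],[0,0,50,0,20],[0,0,60,0,20],[0,0,60,0,20],[0,0,60,0,20],[0,0,60,0,20],[0,0,60,0,20],[0,0,60,0,20]]'
python3 - <<'E'
from h import *
st()
for n in("wrist","scene"):
  c=bot.read_camera(n);cv2.imwrite(f"pics/d_{n}.png",c["pixels"][:,:,::-1])
E
```

```text
time: 4.2
tool_pos: [0.4545, -0.2026, 0.0525]
tcp_rot: [-1.278, 1.093, -1.095]
wrist_force: [1.1, 0.6, -0.3]
width: 0.235
time: 5.45
tool_pos: [0.4539, -0.2023, 0.1115]
tcp_rot: [-1.279, 1.094, -1.093]
wrist_force: [-1.3, -0.1, -0.3]
width: 0.23
t 5.45 pos [ 453.9 -202.3  111.5] jaw 8.9 tilt -1.0 F [-1.3 -0.1 -0.3] w 19.6 q6 -0.62
```

View pics/d_wrist.png

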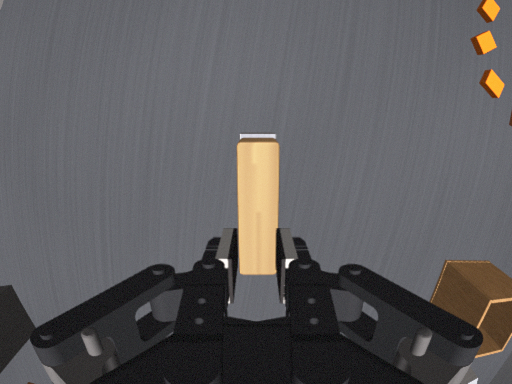

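View pics/d_scene.png

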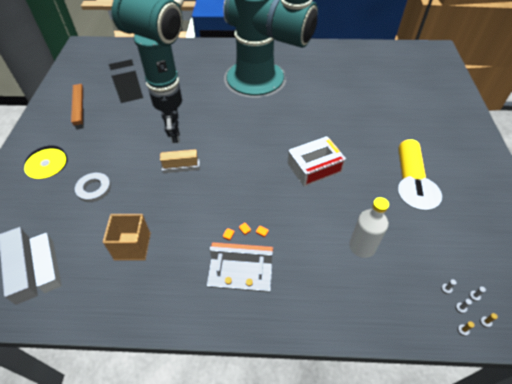

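Run:
```python
from h import *
c=bot.read_camera("wrist");print(-c["R"].T@c["t"])
for z in (.06,.12):
  for k in blobs(c,(10,50,80),(25,200,255),100)[:2]: print(z,cen(k),cv2.contourArea(k),rect(c,k,z,True))
for p in((257,273),(257,140),(240,134),(240,274),(277,274)):print(p,cast(c,p,.06,True)*1000,cast(c,p,.12,True)*1000)
for n in("top","scene"):
  t=bot.read_camera(n)
  for k in blobs(t,(12,50,90),(25,200,255),60)[:5]: print(n,cen(k),rect(t,k,.06),rect(t,k,.12))
```

```text
[ 0.44273553 -0.13649639  0.26292844]
0.06 [257.1699017  204.16654224] 5358.0 [ 454.  -203.9   29.9  104.8    8.6]
0.06 [477.42444691 299.2032766 ] 4964.5 [ 729.2 -285.6   88.6  232.2   55.1]
0.12 [257.1699017  204.16654224] 5358.0 [ 450.7 -184.    21.1   73.8    8.6]
0.12 [477.42444691 299.2032766 ] 4964.5 [ 644.5 -241.5   62.4  163.6   55.1]
(257, 273) [ 461.69836515 -254.70384246   60.        ] [ 456.09161041 -219.75335768  120.        ]
(257, 140) [ 445.84664695 -153.64838253   60.        ] [ 444.92678129 -148.57703925  120.        ]
(240, 134) [ 433.78144336 -151.32226122   60.        ] [ 436.42890523 -146.93868392  120.        ]
(240, 274) [ 448.66341261 -257.74870201   60.        ] [ 446.91071179 -221.89794139  120.        ]
(277, 274) [ 477.38860602 -253.3038531    60.        ] [ 467.14270632 -218.7673042   120.        ]
top [331.07059408 147.95103157] [ 724.7 -291.    94.    99.9    0.9] [ 711.1 -277.1   89.5   95.1    0.9]
top [419.40856731 300.11051116] [ 205.7 -584.5  198.    34.8   17.8] [ 217.3 -556.4  188.4   33.1   17.8]
top [122.28571429 226.12830688] [440.  434.4  25.8 149.5  78.3] [440.3 413.   24.5 142.2  78.3]
top [298.73237179 225.04647436] [ 450.1 -177.    32.6   47.4    8.9] [ 449.9 -168.7   31.    45.1    8.9]
scene [477.24252759  51.7760883 ] [-171.4  796.6  320.2  788.5   69.5] [-68.6 740.2 296.2 729.3  69.5]
scene [126.67511499 236.49995306] [ 731.4 -288.7  127.5  113.9    2.1] [ 766.5 -263.7  117.9  105.4    2.1]
scene [178.38309859 158.07699531] [ 472.6 -203.5   65.5  104.3    9. ] [ 527.1 -184.9   60.6   96.5    9. ]
scene [ 76.58927668 103.33181588] [ 232.7 -579.1  200.    33.    17.5] [ 305.2 -532.2  185.    30.5   17.5]
scene [96.19512195  4.45841151] [-425.1 -711.4   81.   144.1    1. ] [-303.2 -654.7   75.   133.3    1. ]
```

```bash
cat >> h.py <<'E'
def fproj(c,X):
    p=c["R"]@np.asarray(X,float)+c["t"];r=np.hypot(p[0],p[1]);th=np.arctan2(r,p[2])
    return np.array([c["cx"]+c["fx"]*th*p[0]/r,c["cy"]+c["fy"]*th*p[1]/r])
E
python3 - <<'E'
from h import *
s=st();c=bot.read_camera("wrist");p=s["tool_pos"];R=Ro.from_rotvec(s["tcp_rot"]).as_matrix()
for d in(0,6,25):
  for w in(-10,0,10):
    print(d,w,fproj(c,p+R[:,1]*d/1000+R[:,2]*w/1000).round(0))
for n in("scene","top"):
  t=bot.read_camera(n); print(n,proj(t,p),proj(t,p+R[:,1]*.025))
img=bot.read_camera("scene")["pixels"][90:190,120:240];cv2.imwrite("pics/e.png",cv2.resize(img,None,fx=6,fy=6,interpolation=cv2.INTER_CUBIC)[:,:,::-1])
cv2.imwrite("pics/e2.png",cv2.resize(c["pixels"][120:384,130:390],None,fx=2.2,fy=2.2,interpolation=cv2.INTER_CUBIC)[:,:,::-1])
E
```

```text
t 5.7 pos [ 454.2 -202.5  111.9] jaw 8.9 tilt -1.0 F [ 0.4 -0.8  0.1] w 19.5 q6 -0.62
0 -10 [240. 238.]
0 0 [258. 238.]
0 10 [276. 238.]
6 -10 [241. 234.]
6 0 [258. 234.]
6 10 [276. 234.]
25 -10 [242. 222.]
25 0 [258. 222.]
25 10 [274. 222.]
scene [176.44399375 140.9081155 ] [177.89737766 147.19643041]
top [308.73613187 224.07085317] [307.51717883 224.10695409]
```

View pics/e.png

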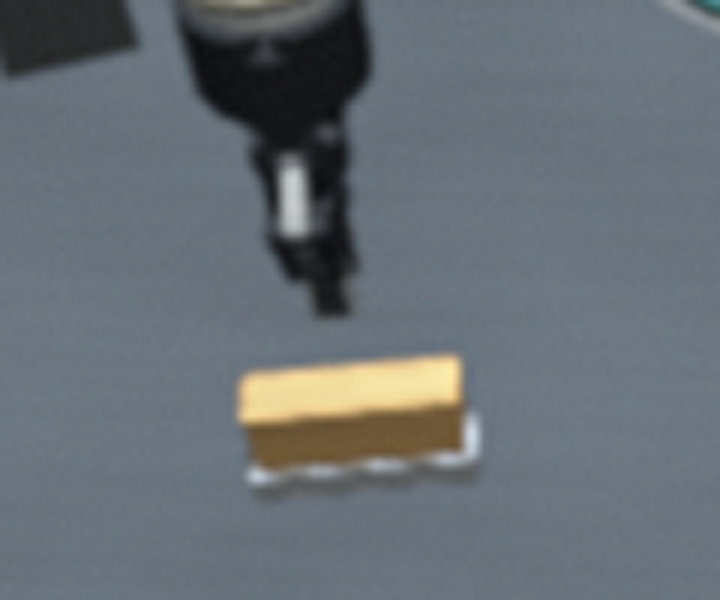

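View pics/e2.png

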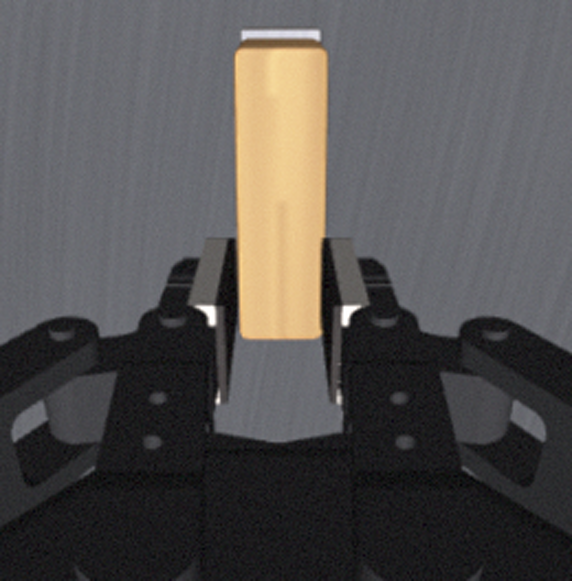

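The fingers hung on either side of the scraper but only reached the commanded 20 mm, so there was no grip. The block has not moved. In the wrist picture the real gap looks larger than commanded, so I'll go down again and close to 0.

```bash
python3 -m jog '[[0,0,-5,0,70],[0,0,-10,0,70],[0,0,-30,0,70],[0,0,-60,0,70],[0,0,-64,0,70],[0,0,-64,0,0],[0,0,-64,0,0],[0,0,-64,0,0],[0,0,-64,0,0],[0,0,-64,0,0]]' 60
python3 - <<'E'
from h import *
st()
c=bot.read_camera("wrist");cv2.imwrite("pics/f.png",c["pixels"][:,:,::-1])
E
```

```text
time: 7.15
tool_pos: [0.4551, -0.203, 0.0496]
tcp_rot: [-1.278, 1.092, -1.096]
wrist_force: [-1.3, 1.2, 5.0]
width: 0.29
t 7.15 pos [ 455.1 -203.    49.6] jaw 8.9 tilt -1.0 F [-1.3  1.2  5. ] w 24.8 q6 -0.62
```

View pics/f.png

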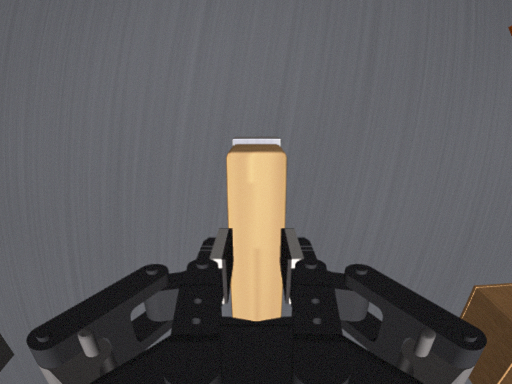

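```bash
python3 -m jog '[[0,0,0,0,0],[0,0,20,0,0],[0,0,50,0,0],[0,0,60,0,0],[20,40,60,8,0],[40,80,60,16,0],[60,120,60,24,0],[80,150,60,32,0],[90,170,60,40,0],[90,170,60,40,0]]' 80
python3 - <<'E'
from h import *
st()
c=bot.read_camera("wrist");cv2.imwrite("pics/g.png",c["pixels"][:,:,::-1])
E
```

```text
time: 8.45
tool_pos: [0.5445, -0.0312, 0.1075]
tcp_rot: [-1.497, 0.56, -0.559]
wrist_force: [0.3, -0.1, -0.6]
width: -0.002
t 8.45 pos [544.5 -31.2 107.5] jaw 49.0 tilt -1.0 F [ 0.3 -0.1 -0.6] w -0.1 q6 -0.96
```

View pics/g.png

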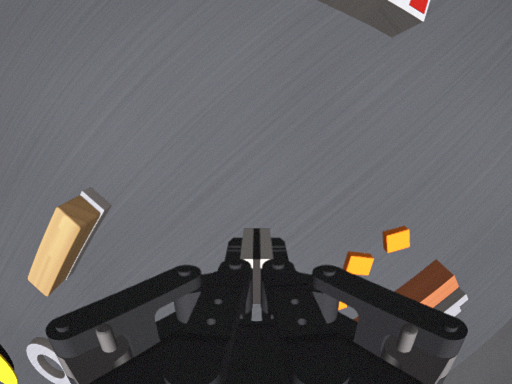

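Run:
```python
from h import *
s=st();c=bot.read_camera("wrist");p=s["tool_pos"];R=Ro.from_rotvec(s["tcp_rot"]).as_matrix()
print(R, np.array(c["R"])@R, c["R"]@p+c["t"])
for d in(-10,0,10,25):
  for e in(-11,0,11):
    print(d,e,[fproj(c,p+R[:,1]*d/1000+R[:,2]*w/1000+R[:,0]*e/1000).round(0) for w in(0,10)])
t=bot.read_camera("scene");print(proj(t,p),proj(t,p+R[:,1]*.025))
cv2.imwrite("pics/i2.png",cv2.resize(c["pixels"][200:384,170:350],None,fx=3.2,fy=3.2,interpolation=cv2.INTER_CUBIC)[:,:,::-1])
img=t["pixels"][100:250,170:300];cv2.imwrite("pics/i.png",cv2.resize(img,None,fx=4,fy=4,interpolation=cv2.INTER_CUBIC)[:,:,::-1])
```

```text
t 8.5 pos [543.9 -32.  107.4] jaw 48.9 tilt -1.0 F [ 0.2  0.1 -0.9] w -0.1 q6 -0.96
[[ 7.53529907e-01 -9.00474053e-04  6.57413012e-01]
 [-6.57413411e-01 -2.17194747e-04  7.53530066e-01]
 [-5.35747619e-04 -9.99999571e-01 -7.55646456e-04]] [[ 7.62692726e-04  4.57184367e-04  9.99999605e-01]
 [ 9.64778353e-01 -2.63063395e-01 -6.15561204e-04]
 [ 2.63063010e-01  9.64778441e-01 -6.41718118e-04]] [0.00067235 0.02527226 0.16361227]
-10 -11 [array([257., 228.]), array([277., 228.])]
-10 0 [array([257., 247.]), array([277., 247.])]
-10 11 [array([257., 265.]), array([276., 265.])]
0 -11 [array([257., 221.]), array([276., 221.])]
0 0 [array([257., 239.]), array([275., 239.])]
0 11 [array([257., 257.]), array([275., 257.])]
10 -11 [array([257., 215.]), array([275., 215.])]
10 0 [array([257., 232.]), array([274., 232.])]
10 11 [array([257., 249.]), array([274., 249.])]
25 -11 [array([257., 207.]), array([273., 207.])]
25 0 [array([257., 223.]), array([273., 223.])]
25 11 [array([257., 239.]), array([273., 239.])]
[235.32661716 167.71081895] [235.72843923 173.83678336]
```

View pics/i.png

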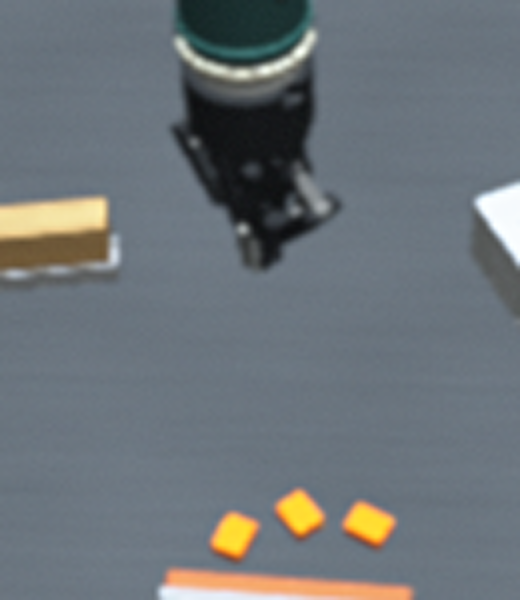

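View pics/i2.png

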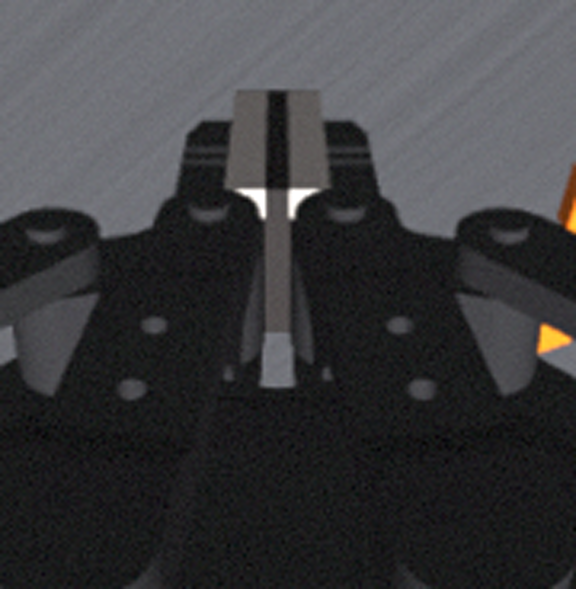

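```bash
python3 -m jog '[[0,0,-40,0,0],[0,0,-70,0,0],[0,0,-78,0,0],[0,0,-80,0,0],[0,0,-80,0,0],[0,0,-80,0,0],[0,0,-80,0,0],[0,0,-80,0,0],[0,0,-80,0,0],[0,0,-80,0,0]]' 80
python3 - <<'E'
from h import *
st()
for n in("wrist","scene"):
  c=bot.read_camera(n);cv2.imwrite(f"pics/j_{n}.png",c["pixels"][:,:,::-1])
img=c["pixels"][100:250,170:300];cv2.imwrite("pics/j2.png",cv2.resize(img,None,fx=4,fy=4,interpolation=cv2.INTER_CUBIC)[:,:,::-1])
E
```

```text
time: 9.85
tool_pos: [0.5441, -0.0324, 0.0279]
tcp_rot: [-1.497, 0.561, -0.561]
wrist_force: [-0.3, 0.9, -0.4]
width: 0.001
t 9.85 pos [544.1 -32.4  27.9] jaw 48.9 tilt -1.0 F [-0.3  0.9 -0.4] w 0.1 q6 -0.96
```

View pics/j_wrist.png

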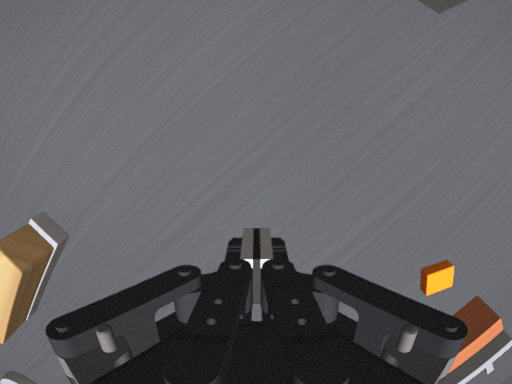

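View pics/j2.png

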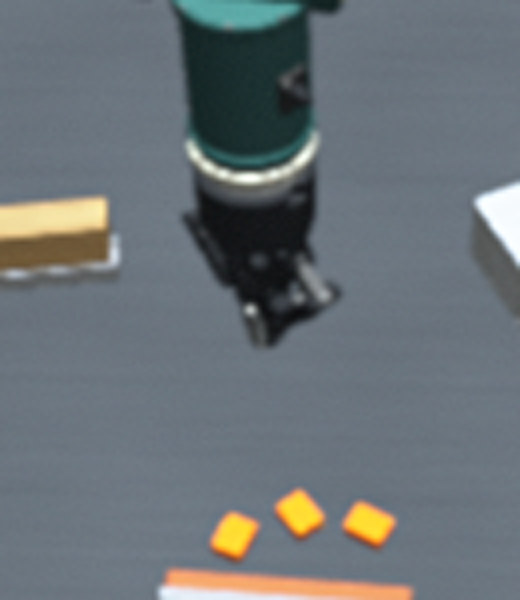

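```bash
python3 -m jog '[[0,0,-2,0,0],[0,0,-4,0,0],[0,0,-6,0,0],[0,0,-8,0,0],[0,0,-10,0,0],[0,0,-11,0,0],[0,0,-12,0,0],[0,0,-13,0,0],[0,0,-13,0,0],[0,0,-13,0,0]]' 80
python3 - <<'E'
from h import *
st()
E
```

```text
time: 11.2
tool_pos: [0.5442, -0.0324, 0.015]
tcp_rot: [-1.497, 0.561, -0.561]
wrist_force: [0.1, -0.2, -0.1]
width: 0.003
t 11.2 pos [544.2 -32.4  15. ] jaw 48.9 tilt -1.0 F [ 0.1 -0.2 -0.1] w 0.3 q6 -0.96
```

The tips are not 25 mm ahead of the TCP: at TCP z = 15 mm nothing touches. The scene and wrist views put them about level with the TCP, so my two grasps were too high. I'll go back lower, at TCP z of about 27 mm, which still keeps the fingers above the 12 mm chips.

```bash
python3 -m jog '[[0,0,50,0,40],[0,0,80,0,70],[-20,-40,110,-8,85],[-40,-80,110,-16,85],[-60,-120,110,-24,85],[-80,-150,110,-32,85],[-90,-171,110,-40,85],[-90,-171,110,-40,85],[-90,-171,110,-40,85],[-90,-171,110,-40,85]]' 80
python3 - <<'E'
from h import *
st()
c=bot.read_camera("wrist");cv2.imwrite("pics/k.png",c["pixels"][:,:,::-1])
for k in blobs(c,(10,50,80),(25,200,255),1000)[:2]: print(cen(k),cv2.contourArea(k),rect(c,k,.06,True))
E
```

```text
time: 12.45
tool_pos: [0.4545, -0.2027, 0.1249]
tcp_rot: [-1.279, 1.092, -1.092]
wrist_force: [-0.4, -0.2, -0.1]
width: 0.994
t 12.45 pos [ 454.5 -202.7  124.9] jaw 9.0 tilt -1.0 F [-0.4 -0.2 -0.1] w 84.9 q6 -0.63
[257.00013656 199.42410897] 4882.0 [ 454.2 -204.    29.8  105.1    9. ]
[477.34987628 279.25457759] 2357.5 [ 732.4 -266.6   59.4  215.2   62.5]
```

View pics/k.png

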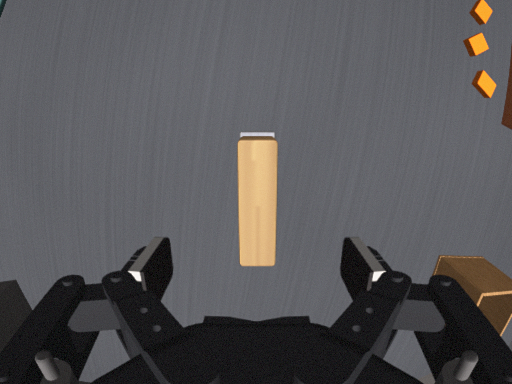

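```bash
python3 -m jog '[[0,0,-50,0,85],[0,0,-85,0,85],[0,0,-98,0,85],[0,0,-98,0,85],[0,0,-98,0,0],[0,0,-98,0,0],[0,0,-98,0,0],[0,0,-98,0,0],[0,0,-98,0,0],[0,0,-98,0,0]]' 60
python3 - <<'E'
from h import *
st()
c=bot.read_camera("wrist");cv2.imwrite("pics/l.png",c["pixels"][:,:,::-1])
E
```

```text
time: 13.75
tool_pos: [0.4554, -0.204, 0.0281]
tcp_rot: [-1.278, 1.092, -1.096]
wrist_force: [-0.2, 0.9, 6.3]
width: 0.34
t 13.75 pos [ 455.4 -204.    28.1] jaw 8.9 tilt -1.0 F [-0.2  0.9  6.3] w 29.0 q6 -0.63
```

View pics/l.png

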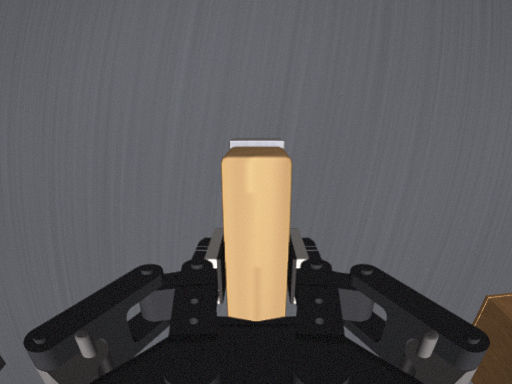

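Width reads 29 mm and the pads now sit beside the wood, so the scraper is gripped. I'll lift it, carry it over to the start of the sweep and check it.

```bash
python3 -m jog '[[0,0,20,0,0],[0,0,45,0,0],[10,40,50,10,0],[20,90,50,20,0],[40,140,50,30,0],[70,190,50,40,0],[110,240,50,50,0],[150,294,50,60,0],[190,294,50,70,0],[218,294,50,78,0]]' 60
python3 - <<'E'
from h import *
st()
c=bot.read_camera("wrist");cv2.imwrite("pics/m.png",c["pixels"][:,:,::-1])
c=bot.read_camera("scene");cv2.imwrite("pics/m2.png",c["pixels"][:,:,::-1])
E
```

```text
time: 15.05
tool_pos: [0.6728, 0.092, 0.0754]
tcp_rot: [-1.571, 0.038, -0.035]
wrist_force: [0.3, 0.3, -4.0]
width: 0.338
t 15.05 pos [672.8  92.   75.4] jaw 87.3 tilt -1.0 F [ 0.3  0.3 -4. ] w 28.9 q6 -1.42
```

View pics/m.png

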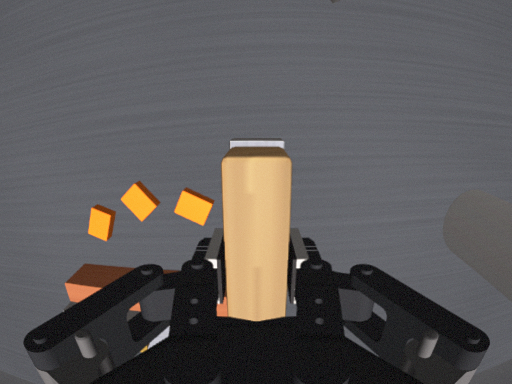

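View pics/m2.png

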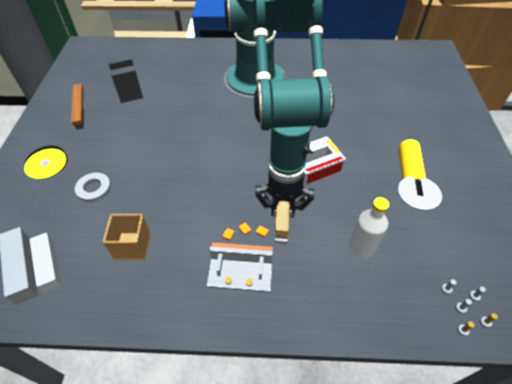

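```bash
python3 -m jog '[[0,0,-30,0,0],[0,0,-47,0,0],[0,0,-47,0,0],[0,-8,-47,0,0],[-1,-20,-47,0,0],[-1,-32,-47,0,0],[-2,-45,-47,0,0],[-3,-60,-47,0,0],[-3,-75,-47,0,0],[-4,-90,-47,0,0]]' 60
python3 - <<'E'
from h import *
st()
c=bot.read_camera("wrist");cv2.imwrite("pics/n.png",c["pixels"][:,:,::-1])
E
```

```text
time: 16.4
tool_pos: [0.6682, -0.0005, 0.03]
tcp_rot: [-1.57, 0.042, -0.043]
wrist_force: [0.0, 1.4, -3.1]
width: 0.339
t 16.4 pos [ 6.682e+02 -5.000e-01  3.000e+01] jaw 86.9 tilt -1.0 F [ 0.   1.4 -3.1] w 29.0 q6 -1.55
```

View pics/n.png

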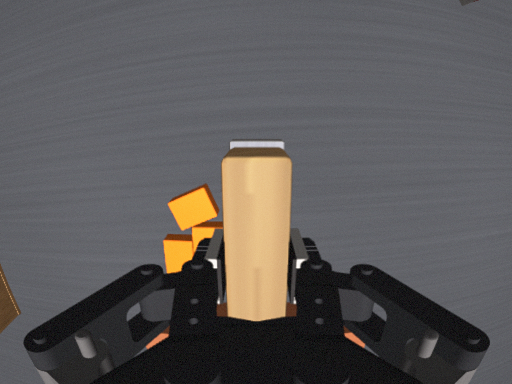

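Two chips are at (193,207) and (180,255), the third is against the scraper at (210,238), and all three are ahead of the blade. I'll carry on, leave the scraper just past the end of the bar and release it.

```bash
python3 -m jog '[[-1,-14,0,0,0],[-1,-28,0,0,0],[-2,-42,0,0,0],[-3,-56,0,0,0],[-3,-70,0,0,0],[-4,-84,0,0,0],[-5,-98,0,0,0],[-6,-110,0,0,0],[-7,-120,0,0,0],[-7,-125,0,0,0]]' 60
python3 - <<'E'
from h import *
st()
c=bot.read_camera("wrist");cv2.imwrite("pics/o.png",c["pixels"][:,:,::-1])
for k in blobs(c,(8,150,150),(22,255,255),60)[:8]: print(cen(k),cv2.contourArea(k),cast(c,cen(k),.012,True)*1000)
E
```

```text
time: 17.7
tool_pos: [0.661, -0.1251, 0.0298]
tcp_rot: [-1.57, 0.043, -0.043]
wrist_force: [-0.6, 1.5, -2.7]
width: 0.342
t 17.7 pos [ 661.  -125.1   29.8] jaw 86.9 tilt -1.0 F [-0.6  1.5 -2.7] w 29.2 q6 -1.74
[205.77805993 203.43439986] 984.5 [ 643.85342636 -154.40662577   12.        ]
[481.57268021 316.78653923] 418.5 [771.17009086  81.55495099  12.        ]
[201.03521127 234.31396714] 284.0 [ 663.78472873 -159.62744139   12.        ]
[355.37606838 339.85683761] 78.0 [763.30424036 -52.17913019  12.        ]
```

View pics/o.png

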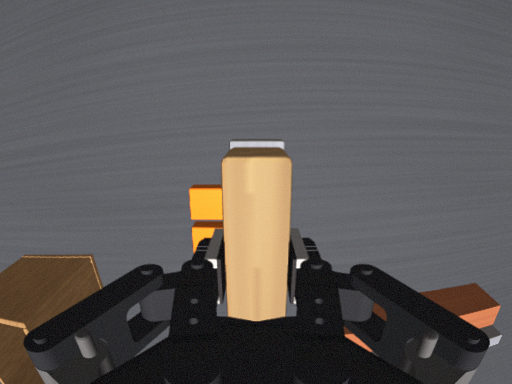

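```bash
python3 -m jog '[[0,0,-1,0,0],[0,0,-2,0,0],[0,0,-2,0,15],[0,0,-2,0,30],[0,0,-2,0,45],[0,0,-2,0,55],[0,0,10,0,60],[0,0,50,0,60],[0,0,100,0,60],[0,0,140,0,60]]' 60
python3 - <<'E'
from h import *
st()
for n in ("wrist","top"):
  c=bot.read_camera(n);cv2.imwrite(f"pics/p_{n}.png",c["pixels"][:,:,::-1])
E
```

```text
time: 19.0
tool_pos: [0.662, -0.1246, 0.1734]
tcp_rot: [-1.571, 0.04, -0.045]
wrist_force: [-0.2, 0.3, -0.0]
width: 0.701
t 19.0 pos [ 662.  -124.6  173.4] jaw 86.9 tilt -1.0 F [-0.2  0.3 -0. ] w 59.9 q6 -1.74
```

View pics/p_wrist.png

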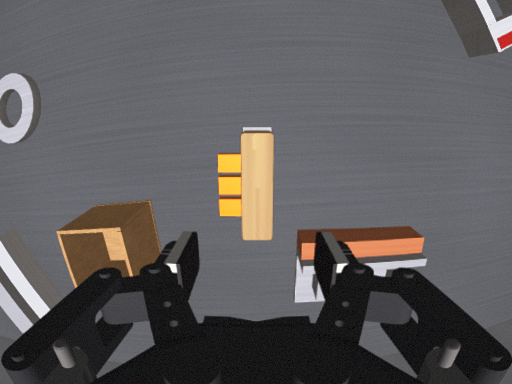

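All three chips stand in a row against the scraper's far side, at (230,163), (230,185) and (230,207), past the end of the bar. Next is the box.

```bash
python3 -m jog '[[-35,45,0,5,60],[-70,90,0,10,60],[-105,140,0,15,60],[-140,190,0,20,60],[-175,240,0,25,60],[-205,285,0,30,60],[-225,315,0,30,60],[-225,315,0,30,60],[-225,315,0,30,60],[-225,315,0,30,60]]' 60
python3 - <<'E'
from h import *
np.set_printoptions(suppress=True,precision=1)
s=st()
c=bot.read_camera("wrist");cv2.imwrite("pics/q.png",c["pixels"][:,:,::-1])
print(-c["R"].T@c["t"])
for nm,lo,hi in(("red",(0,130,60),(5,255,255)),("red2",(172,130,60),(180,255,255)),("yel",(22,100,100),(34,255,255))):
    for k in blobs(c,lo,hi,30)[:4]: print(nm,cen(k),cv2.contourArea(k),rect(c,k,.06,True))
# white top
hsv=cv2.cvtColor(c["pixels"],cv2.COLOR_RGB2HSV)
E
```

```text
time: 20.35
tool_pos: [0.4367, 0.1898, 0.1699]
tcp_rot: [-1.54, -0.367, 0.367]
wrist_force: [0.3, 0.4, 0.2]
width: 0.703
t 20.35 pos [436.7 189.8 169.9] jaw 116.8 tilt -1.0 F [0.3 0.4 0.2] w 60.1 q6 -1.68
[0.4 0.2 0.3]
red [256.5 236.7] 1354.5 [477.9 212.1  13.1 117.5  27.4]
red [507.4 341.4] 101.0 [491.1 715.4  93.7  23.9  59.7]
red [508.7 373.9] 43.0 [554.  834.8  96.3  16.5  61.5]
yel [457.  263.6] 2198.0 [408.8 448.4  72.9  79.8  82.5]
yel [319.  185.9] 688.5 [408.3 240.7  58.1  11.8  26.9]
yel [414.3 316. ] 56.0 [491.6 439.7  27.    8.8  73.2]
```

View pics/q.png

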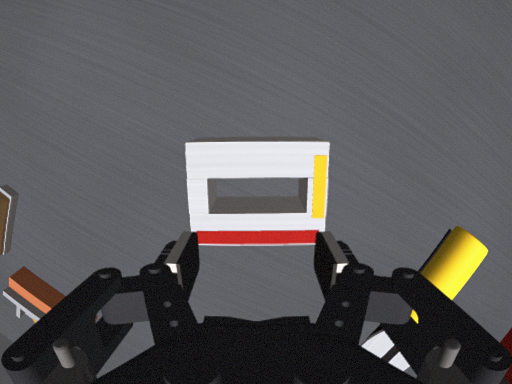

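Run:
```python
import cv2
i=cv2.imread("pics/p_top.png");cv2.imwrite("pics/p_top2.png",cv2.resize(i[100:270,80:400],None,fx=2.5,fy=2.5,interpolation=cv2.INTER_CUBIC))
```

```text
(no output)
```

View pics/p_top2.png

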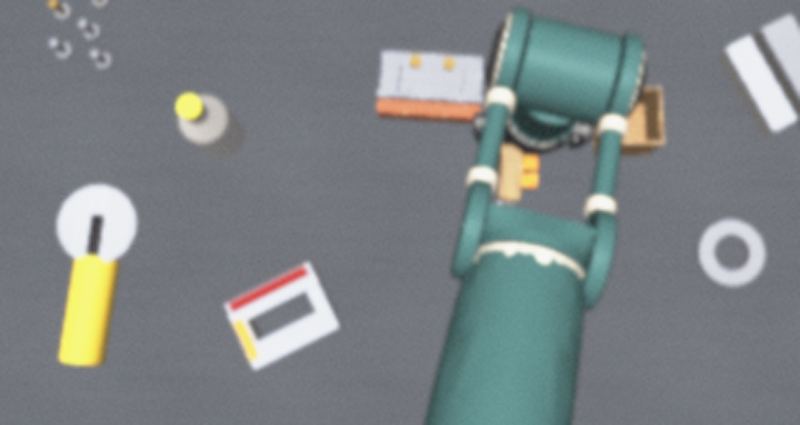

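Run:
```python
from h import *
np.set_printoptions(suppress=True,precision=1)
s=st()
c=bot.read_camera("wrist")
g=cv2.cvtColor(c["pixels"],cv2.COLOR_RGB2GRAY)
roi=g[130:230,180:340];m=(roi<165).astype(np.uint8)*255
cs,_=cv2.findContours(m,cv2.RETR_LIST,cv2.CHAIN_APPROX_NONE)
for k in cs:
  if 800<cv2.contourArea(k)<6000: 
    k=k+np.array([180,130]);print(cen(k),cv2.contourArea(k),cv2.boundingRect(k),rect(c,k,.06,True))
for p in((186,143),(329,141),(325,243),(192,243),(208,178),(308,178),(308,213),(209,213)): print(p,cast(c,p,.06,True)*1000)
p=s["tool_pos"];R=Ro.from_rotvec(s["tcp_rot"]).as_matrix()
cv2.imwrite("pics/r.png",cv2.resize(c["pixels"][130:330,150:370],None,fx=3,fy=3,interpolation=cv2.INTER_CUBIC)[:,:,::-1])
```

```text
t 20.4 pos [436.7 189.8 169.9] jaw 116.8 tilt -1.0 F [-0.7  0.1 -0.4] w 60.0 q6 -1.68
[257.  195.3] 3408.5 (207, 178, 101, 36) [441.1 193.6  33.4  91.5  26.9]
[268.4 160.7] 3309.5 (180, 130, 160, 100) [427.7 189.6  94.6 154.1  26.7]
(186, 143) [426.1 114.7  60. ]
(329, 141) [366.8 228.   60. ]
(325, 243) [454.1 274.8  60. ]
(192, 243) [512.7 158.4  60. ]
(208, 178) [446.3 146.3  60. ]
(308, 178) [405.4 227.2  60. ]
(308, 213) [434.6 243.7  60. ]
(209, 213) [476.4 160.9  60. ]
```

View pics/r.png

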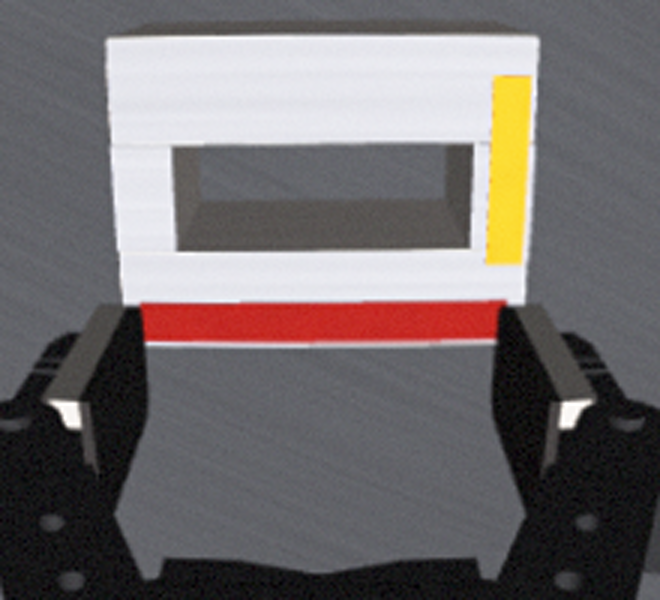

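The slot measures 33.4 x 91.5 mm, centred at (441, 194) with the box at yaw 26.9°, which matches the given size. I'll put the fingers into it at 50 mm opening.

```bash
python3 -m jog '[[4,4,0,0,50],[4,4,-40,0,50],[4,4,-75,0,50],[4,4,-100,0,50],[4,4,-120,0,50],[4,4,-140,0,50],[4,4,-155,0,50],[4,4,-158,0,50],[4,4,-158,0,50],[4,4,-158,0,50]]' 60
python3 - <<'E'
from h import *
st()
c=bot.read_camera("wrist");cv2.imwrite("pics/s.png",c["pixels"][:,:,::-1])
E
```

```text
time: 21.7
tool_pos: [0.441, 0.1949, 0.0127]
tcp_rot: [-1.539, -0.37, 0.367]
wrist_force: [-0.7, 0.7, 1.0]
width: 0.588
t 21.7 pos [441.  194.9  12.7] jaw 116.9 tilt -1.0 F [-0.7  0.7  1. ] w 50.2 q6 -1.68
```

View pics/s.png

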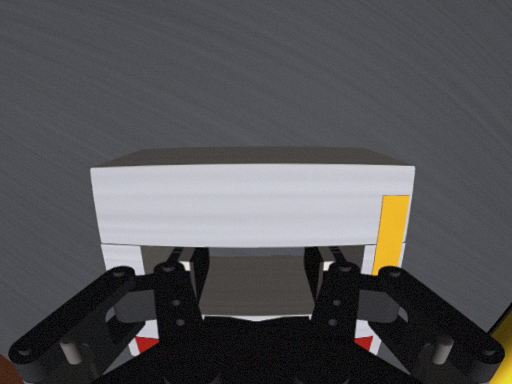

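```bash
python3 -m jog '[[8,-6,0,0,56],[28,-22,0,-3,56],[50,-45,0,-7,56],[74,-70,0,-11,56],[98,-95,0,-15,56],[122,-120,0,-19,56],[148,-145,0,-23,56],[174,-168,0,-26,56],[195,-190,0,-28,56],[205,-200,0,-30,56]]' 60
python3 - <<'E'
from h import *
st()
c=bot.read_camera("wrist");cv2.imwrite("pics/u.png",c["pixels"][:,:,::-1])
t=bot.read_camera("scene");cv2.imwrite("pics/u2.png",t["pixels"][:,:,::-1])
E
```

```text
time: 23.0
tool_pos: [0.6459, -0.0063, 0.0122]
tcp_rot: [-1.569, 0.045, -0.044]
wrist_force: [-4.0, 5.8, 5.2]
width: 0.658
t 23.0 pos [645.9  -6.3  12.2] jaw 86.7 tilt -1.0 F [-4.   5.8  5.2] w 56.2 q6 -1.56
```

View pics/u.png

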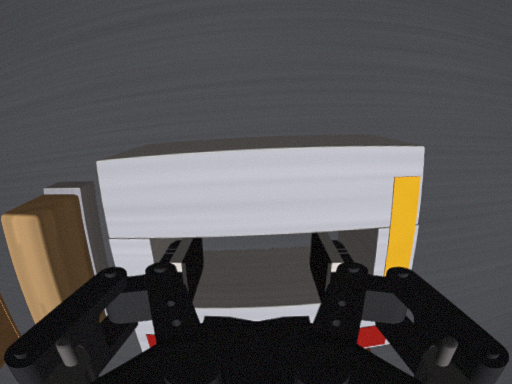

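View pics/u2.png

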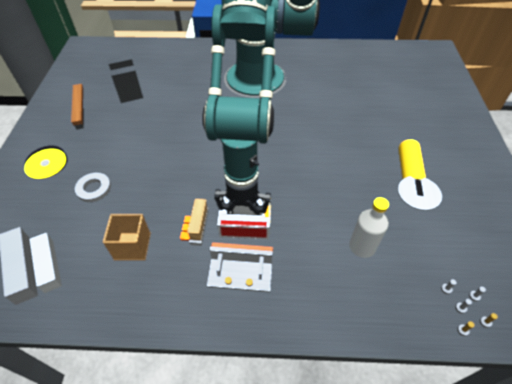

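The scene view shows the box with its red face towards the bar, about 40 mm short of it, and clear of the scraper and chips. I'll push slowly into contact.

```bash
python3 -m jog '[[6,-2,0,0,56],[14,-4,0,0,56],[22,-5,0,0,56],[30,-5,0,0,56],[35,-6,0,0,56],[38,-6,0,0,56],[41,-6,0,0,56],[43,-6,0,0,56],[45,-6,0,0,56],[46,-6,0,0,56]]' 60
python3 - <<'E'
from h import *
st()
c=bot.read_camera("wrist");cv2.imwrite("pics/v.png",c["pixels"][:,:,::-1])
t=bot.read_camera("scene");cv2.imwrite("pics/v2.png",cv2.resize(t["pixels"][170:300,180:310],None,fx=4.5,fy=4.5,interpolation=cv2.INTER_CUBIC)[:,:,::-1])
E
```

```text
time: 24.35
tool_pos: [0.6893, -0.0116, 0.0117]
tcp_rot: [-1.571, 0.045, -0.039]
wrist_force: [-8.8, 0.0, 3.8]
width: 0.657
t 24.35 pos [689.3 -11.6  11.7] jaw 86.9 tilt -1.0 F [-8.8  0.   3.8] w 56.1 q6 -1.57
```

View pics/v.png

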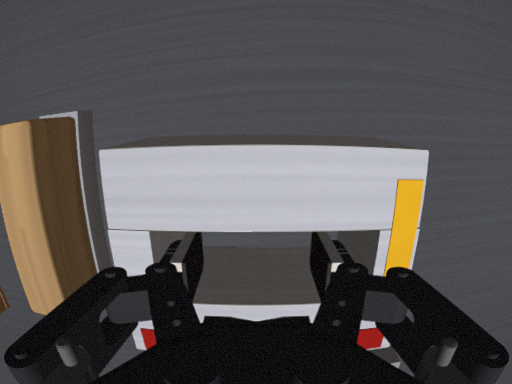

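View pics/v2.png

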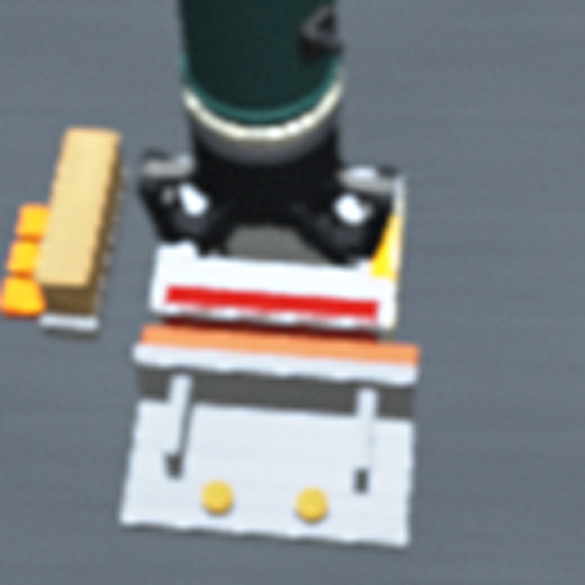

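```bash
python3 -m jog '[[1,0,0,0,56],[2,0,0,0,56],[3,0,0,0,56],[4,0,0,0,56],[5,0,0,0,56],[5,0,0,0,56],[5,0,0,0,56],[5,0,0,0,56],[5,0,0,0,56],[5,0,0,0,56]]' 60
python3 - <<'E'
from h import *
st()
E
```

```text
time: 25.7
tool_pos: [0.6891, -0.0116, 0.0117]
tcp_rot: [-1.571, 0.052, -0.03]
wrist_force: [-21.0, -2.0, 13.8]
width: 0.656
t 25.7 pos [689.1 -11.6  11.7] jaw 87.0 tilt -0.9999 F [-21.   -2.   13.8] w 56.0 q6 -1.57
```

```bash
python3 -m jog '[[0,0,0,0,56],[0,0,0,0,56],[0,0,0,0,56],[0,0,0,0,56],[0,0,0,0,56],[0,0,0,0,56],[-1,0,0,0,56],[-2,0,0,0,56],[-3,0,0,0,56],[-3,0,0,0,56]]' 60
python3 - <<'E'
from h import *
st()
c=bot.read_camera("wrist");cv2.imwrite("pics/w.png",c["pixels"][:,:,::-1])
t=bot.read_camera("scene");cv2.imwrite("pics/w2.png",cv2.resize(t["pixels"][170:300,180:310],None,fx=4.5,fy=4.5,interpolation=cv2.INTER_CUBIC)[:,:,::-1])
for k in blobs(t,(0,130,60),(5,255,255),20)[:2]+blobs(t,(172,130,60),(180,255,255),20)[:2]: print(cen(k),rect(t,k,.06))
E
```

```text
time: 26.95
tool_pos: [0.6893, -0.0117, 0.0116]
tcp_rot: [-1.571, 0.048, -0.035]
wrist_force: [-11.9, -1.3, 7.0]
width: 0.659
t 26.95 pos [689.3 -11.7  11.6] jaw 87.0 tilt -1.0 F [-11.9  -1.3   7. ] w 56.3 q6 -1.57
[240.06666667 236.76666667] [724.9 -10.7 108.4   8.4  87.4]
```

View pics/w.png

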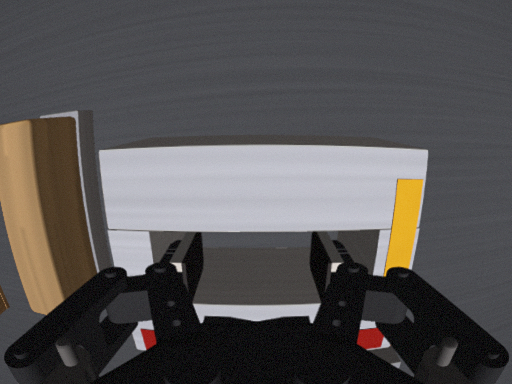

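View pics/w2.png

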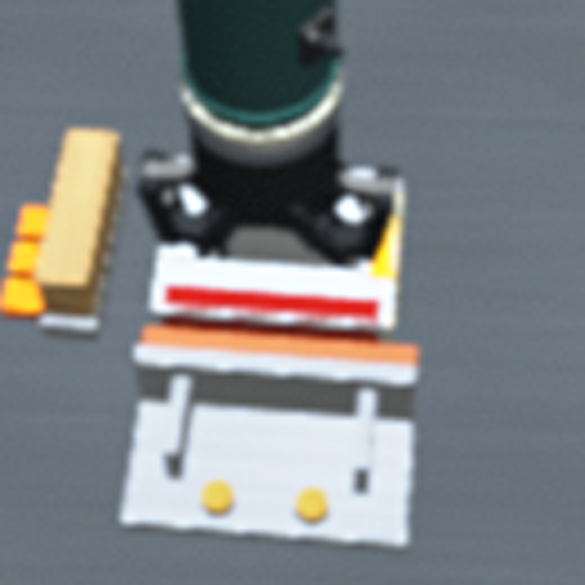

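The red face has been flush for more than a second. The red band sits at (725, -11) mm with yaw -2.6°, against the bar's -2.8°. The contact force was 21 N and the box is within about 3 mm of the middle. Next I'll draw back and turn.

```bash
python3 -m jog '[[-10,2,0,0,56],[-28,8,0,0,56],[-48,16,0,0,56],[-68,25,0,-4,56],[-85,35,0,-10,56],[-92,42,0,-17,56],[-92,42,0,-24,56],[-92,42,0,-31,56],[-92,42,0,-38,56],[-92,42,0,-45,56]]' 60;  python3 -m jog '[[0,0,0,-7,56],[0,0,0,-14,56],[0,0,0,-21,56],[0,0,0,-28,56],[0,0,0,-34,56],[0,0,0,-40,56],[0,0,0,-45,56],[0,0,0,-48,56],[0,0,0,-48,56],[0,0,0,-48,56]]' 60
python3 - <<'E'
from h import *
st()
c=bot.read_camera("wrist");cv2.imwrite("pics/x.png",c["pixels"][:,:,::-1])
t=bot.read_camera("scene");cv2.imwrite("pics/x2.png",cv2.resize(t["pixels"][130:300,170:340],None,fx=3.5,fy=3.5,interpolation=cv2.INTER_CUBIC)[:,:,::-1])
E
```

```text
time: 28.3
tool_pos: [0.6031, 0.0307, 0.0132]
tcp_rot: [-1.467, 0.655, -0.661]
wrist_force: [-0.1, 0.5, 1.0]
width: 0.656
time: 29.55
tool_pos: [0.6018, 0.0307, 0.0123]
tcp_rot: [-1.156, 1.285, -1.287]
wrist_force: [-0.3, -0.8, -0.2]
width: 0.658
t 29.55 pos [601.8  30.7  12.3] jaw -6.0 tilt -1.0 F [-0.3 -0.8 -0.2] w 56.2 q6 0.11
```

View pics/x.png

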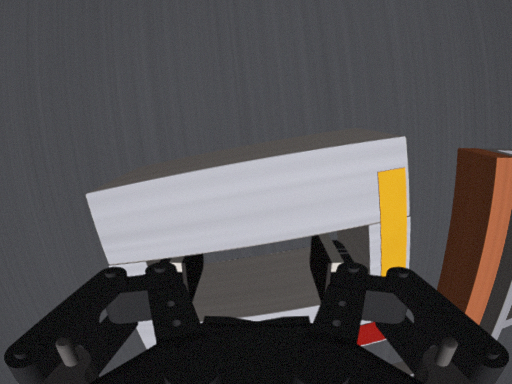

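View pics/x2.png

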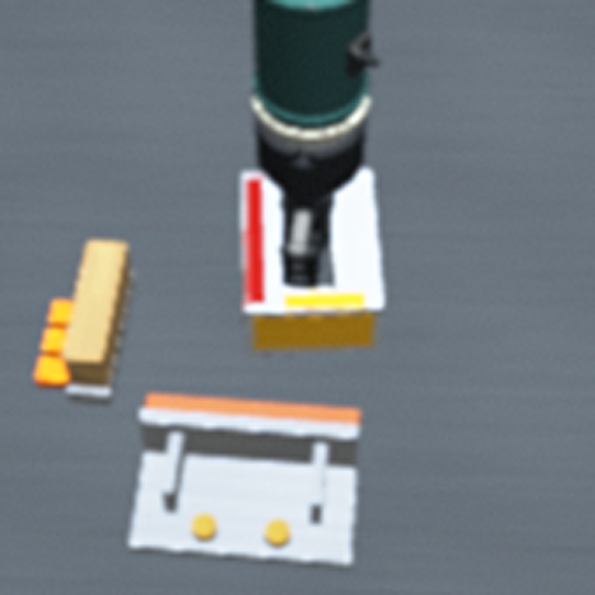

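Run:
```python
from h import *
t=bot.read_camera("scene")
for nm,lo,hi in(("red",(0,130,60),(5,255,255)),("yel",(22,100,150),(34,255,255)),("yelface",(20,100,80),(28,255,200))):
  for k in blobs(t,lo,hi,15)[:8]:
    r=rect(t,k,.06)
    if 500<r[0]<720 and abs(r[1])<120: print(nm,cen(k),cv2.contourArea(k),r)
```

```text
red [242.25153374 200.84458078] 81.5 [607.3 -12.  107.9  10.3   3.1]
yel [262.96825397 215.54285714] 52.5 [660.7  43.    9.1  53.3   2. ]
yelface [258.71345029 224.20597791] 256.5 [687.1  35.2  28.1  85.5   4.2]
```

The box lags the tool by about 8°. Its y axis is at +2.5° and its centre at (605, 31). I'll set the jaws to the bar's angle and push sideways with both fingers, which squares the box to the tool, and then move forward.

```bash
python3 -m jog '[[0,-4,0,3,56],[0,-10,0,3,56],[0,-18,0,3,56],[0,-26,0,3,56],[0,-34,0,3,56],[0,-40,0,3,56],[6,-42,0,3,56],[16,-42,0,3,56],[27,-43,0,3,56],[36,-43,0,3,56]]' 60
python3 - <<'E'
from h import *
st()
t=bot.read_camera("scene")
for nm,lo,hi in(("red",(0,130,60),(5,255,255)),("yel",(22,100,150),(34,255,255))):
  for k in blobs(t,lo,hi,15)[:8]:
    r=rect(t,k,.06)
    if 500<r[0]<720 and abs(r[1])<120: print(nm,cen(k),cv2.contourArea(k),r)
c=bot.read_camera("wrist");cv2.imwrite("pics/y.png",c["pixels"][:,:,::-1])
E
```

```text
time: 30.95
tool_pos: [0.638, -0.0127, 0.0115]
tcp_rot: [-1.184, 1.249, -1.249]
wrist_force: [-2.3, -0.4, -2.2]
width: 0.654
t 30.95 pos [638.  -12.7  11.5] jaw -3.1 tilt -1.0 F [-2.3 -0.4 -2.2] w 55.8 q6 -0.0
red [225.88675214 207.64102564] 78.0 [639.2 -50.9 100.7  10.8   2.4]
yel [243.93081761 225.29874214] 53.0 [6.921e+02 1.000e-01 8.800e+00 5.490e+01 2.000e+00]
```

View pics/y.png

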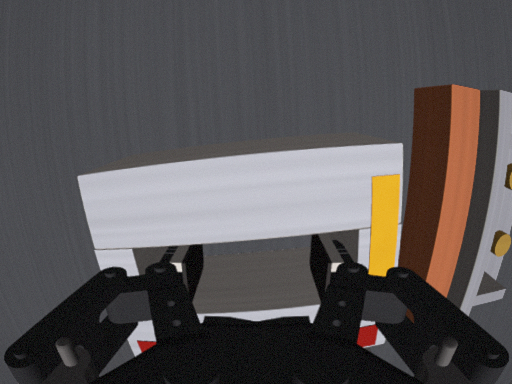

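```bash
python3 -m jog '[[0,0,0,-4,56],[0,0,0,-7,56],[0,0,0,-8,56],[0,0,0,-8,56],[0,0,0,-4,56],[0,0,0,0,56],[4,0,0,0,56],[10,0,0,0,56],[16,-1,0,0,56],[18,-1,0,0,56]]' 60
python3 - <<'E'
from h import *
st()
t=bot.read_camera("scene")
for nm,lo,hi in(("red",(0,130,60),(5,255,255)),("yel",(22,100,150),(34,255,255))):
  for k in blobs(t,lo,hi,15)[:8]:
    r=rect(t,k,.06)
    if 500<r[0]<730 and abs(r[1])<120: print(nm,cen(k),cv2.contourArea(k),r)
c=bot.read_camera("wrist");cv2.imwrite("pics/z.png",c["pixels"][:,:,::-1])
E
```

```text
time: 32.3
tool_pos: [0.6544, -0.0135, 0.0119]
tcp_rot: [-1.184, 1.251, -1.248]
wrist_force: [-6.1, -0.9, 5.0]
width: 0.655
t 32.3 pos [654.4 -13.5  11.9] jaw -3.1 tilt -1.0 F [-6.1 -0.9  5. ] w 56.0 q6 -0.0
red [224.1954023 213.6045977] 72.5 [656.6 -54.6   9.1  95.5  87.2]
yel [241.94557823 231.04081633] 49.0 [708.3  -6.5  11.5  54.4   2. ]
```

View pics/z.png

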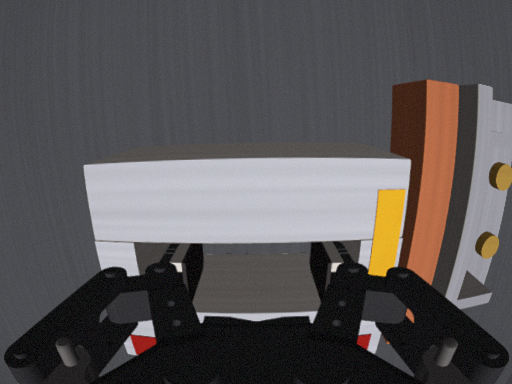

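```bash
python3 -m jog '[[-1,4,0,0,56],[-1,8,0,0,56],[-1,11,0,0,56],[-1,13,0,0,56],[-1,13,0,0,56],[3,13,0,0,56],[7,12,0,0,56],[10,12,0,0,56],[13,12,0,0,56],[15,12,0,0,56]]' 60
python3 - <<'E'
from h import *
st()
t=bot.read_camera("scene")
for nm,lo,hi in(("red",(0,130,60),(5,255,255)),("yel",(22,100,150),(34,255,255))):
  for k in blobs(t,lo,hi,15)[:8]:
    r=rect(t,k,.06)
    if 500<r[0]<740 and abs(r[1])<120: print(nm,cen(k),cv2.contourArea(k),r)
c=bot.read_camera("wrist");cv2.imwrite("pics/aa.png",c["pixels"][:,:,::-1])
E
```

```text
time: 33.65
tool_pos: [0.6688, -0.001, 0.0117]
tcp_rot: [-1.185, 1.252, -1.247]
wrist_force: [-6.4, 0.1, 5.9]
width: 0.656
t 33.65 pos [668.8  -1.   11.7] jaw -3.1 tilt -1.0 F [-6.4  0.1  5.9] w 56.0 q6 0.01
red [226.13461538 216.89316239] 78.0 [663.8 -48.5  10.3 104.1  85. ]
yel [242.51746032 236.06349206] 52.5 [722.9  -3.3  54.6   9.9  87.7]
```

View pics/aa.png

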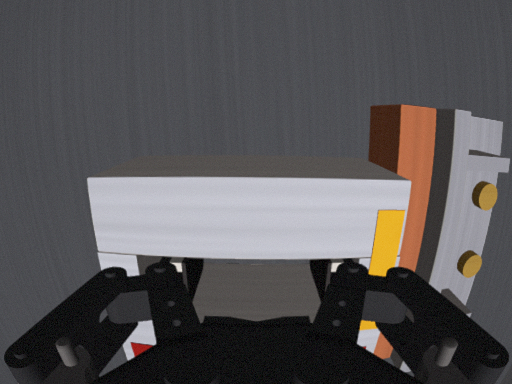

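```bash
python3 -m jog '[[2,0,0,0,56],[4,0,0,0,56],[5,0,0,0,56],[6,0,0,0,56],[7,0,0,0,56],[8,0,0,0,56],[9,0,0,0,56],[10,0,0,0,56],[10,0,0,0,56],[10,0,0,0,56]]' 60
python3 - <<'E'
from h import *
st()
t=bot.read_camera("scene")
for nm,lo,hi in(("red",(0,130,60),(5,255,255)),("yel",(22,100,150),(34,255,255))):
  for k in blobs(t,lo,hi,15)[:8]:
    r=rect(t,k,.06)
    if 500<r[0]<740 and abs(r[1])<120: print(nm,cen(k),cv2.contourArea(k),r)
c=bot.read_camera("wrist");cv2.imwrite("pics/ab.png",c["pixels"][:,:,::-1])
cv2.imwrite("pics/ab2.png",cv2.resize(t["pixels"][170:300,180:310],None,fx=4.5,fy=4.5,interpolation=cv2.INTER_CUBIC)[:,:,::-1])
E
```

```text
time: 35.0
tool_pos: [0.6731, -0.0015, 0.0123]
tcp_rot: [-1.195, 1.258, -1.242]
wrist_force: [-25.2, -0.1, 20.2]
width: 0.658
t 35.0 pos [673.1  -1.5  12.3] jaw -3.0 tilt -0.9999 F [-25.2  -0.1  20.2] w 56.2 q6 0.01
red [225.67836257 217.89278752] 85.5 [668.4 -48.9   9.9 106.5  87. ]
yel [242.71698113 237.89622642] 53.0 [726.9  -3.   54.2  11.6  87. ]
```

View pics/ab.png

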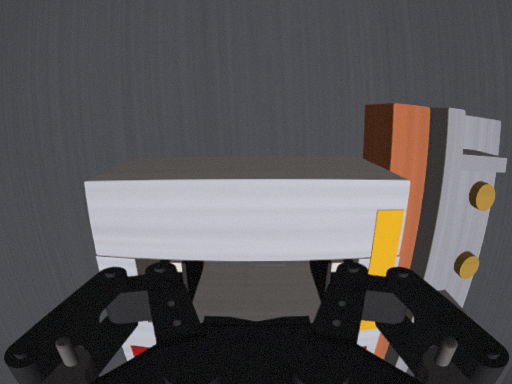

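View pics/ab2.png

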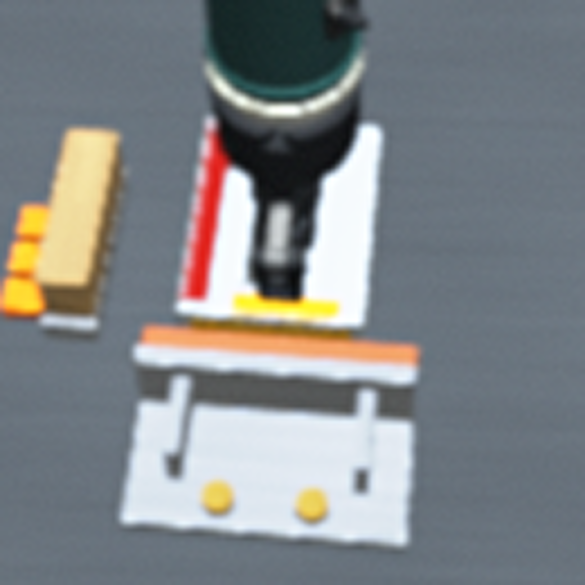

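Yellow is flush: the contact force is 25 N and the bands are at -3.0°, like the bar. I'll ease off, narrow the fingers and lift straight out.

```bash
python3 -m jog '[[-4,0,0,0,56],[-7,0,0,0,56],[-8,-2,0,0,52],[-9,-5,0,0,46],[-9,-5,0,0,46],[-9,-5,0,0,46],[-9,-5,0,0,46],[-9,-5,2,0,46],[-9,-5,6,0,46],[-9,-5,12,0,46]]' 60
python3 - <<'E'
from h import *
st()
t=bot.read_camera("scene")
for nm,lo,hi in(("red",(0,130,60),(5,255,255)),("yel",(22,100,150),(34,255,255))):
  for k in blobs(t,lo,hi,15)[:8]:
    r=rect(t,k,.06)
    if 500<r[0]<740 and abs(r[1])<120: print(nm,cen(k),cv2.contourArea(k),r)
c=bot.read_camera("wrist");cv2.imwrite("pics/ac.png",c["pixels"][:,:,::-1])
E
```

```text
time: 36.35
tool_pos: [0.6711, -0.0064, 0.0242]
tcp_rot: [-1.183, 1.249, -1.249]
wrist_force: [-0.7, -0.1, 0.6]
width: 0.54
t 36.35 pos [671.1  -6.4  24.2] jaw -3.1 tilt -1.0 F [-0.7 -0.1  0.6] w 46.2 q6 0.01
red [225.71111111 218.34747475] 82.5 [669.8 -49.5   8.7 103.3  86.6]
yel [243.16519174 237.51327434] 56.5 [726.7  -3.   54.2  10.3  87. ]
```

View pics/ac.png

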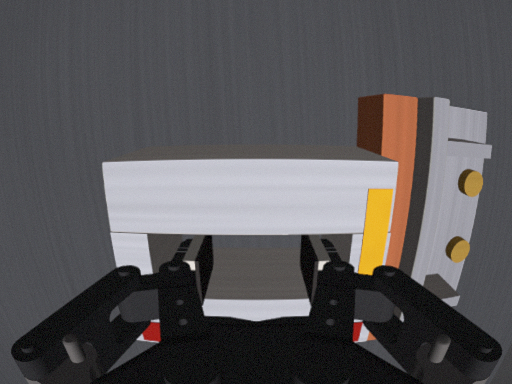

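Fingers free, no force. Lift out and take a final look.

```bash
python3 -m jog '[[0,0,15,0,46],[0,0,40,0,46],[0,0,80,0,46],[0,0,130,0,46],[0,0,170,0,46],[-40,0,190,0,46],[-90,0,200,0,46],[-110,0,200,0,46],[-110,0,200,0,46],[-110,0,200,0,46]]' 60
python3 - <<'E'
from h import *
st()
c=bot.read_camera("wrist");cv2.imwrite("pics/ad.png",c["pixels"][:,:,::-1])
t=bot.read_camera("scene");cv2.imwrite("pics/ad2.png",cv2.resize(t["pixels"][100:310,60:450],None,fx=2,fy=2,interpolation=cv2.INTER_CUBIC)[:,:,::-1])
for nm,lo,hi in(("red",(0,130,60),(5,255,255)),("yel",(22,100,150),(34,255,255))):
  for k in blobs(t,lo,hi,15)[:8]:
    r=rect(t,k,.06)
    if 500<r[0]<740 and abs(r[1])<120: print(nm,cen(k),cv2.contourArea(k),r)
E
```

```text
time: 37.7
tool_pos: [0.5619, -0.0064, 0.2246]
tcp_rot: [-1.182, 1.248, -1.25]
wrist_force: [0.1, -0.7, -0.5]
width: 0.545
t 37.7 pos [561.9  -6.4 224.6] jaw -3.1 tilt -1.0 F [ 0.1 -0.7 -0.5] w 46.6 q6 -0.0
red [225.87843137 217.45882353] 85.0 [666.5 -49.2   8.3 110.   86.9]
yel [243.16519174 237.51327434] 56.5 [726.7  -3.   54.2  10.3  87. ]
```

View pics/ad.png

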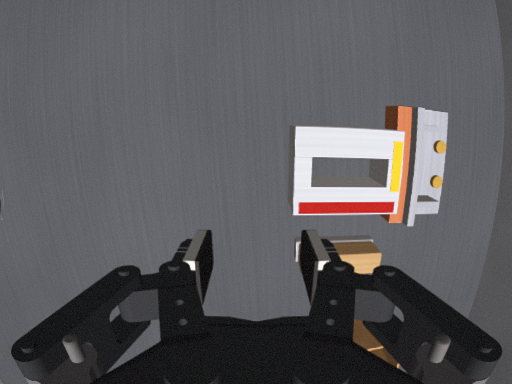

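View pics/ad2.png

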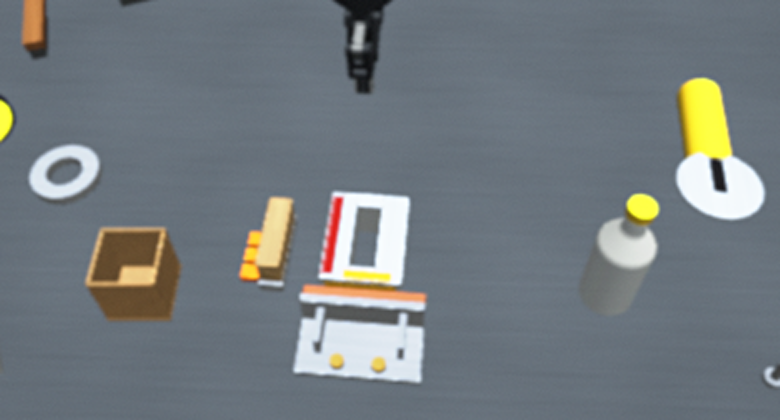

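```bash
python3 -c "
from workcell import bot
print(bot.finish_job())"
```

```text
the job is handed in; nothing more can be done
None
```

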